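Unstack the part trays onto their sample boards

TASK

Take the two stacks of parts trays apart, one tray at a time, and set each tray squarely on the large dark pad of the board that shows a sample of the same part as the tray holds, its length along the pad, either end first. Keep the trays level, set them down gently without dropping them, and leave the file and the oil can where they are.

Things in the scene. Friction and masses are not known exactly. Their poses are not given: they have to be found in the camera images.
- tray_squares_center (a point): Open pale-wood tray, 120 x 48 x 42 mm (x long, y wide, z high), 0.25 to 0.5 kg, holding three plain square steel plates, 28 mm, fixed in a dark liner below the rim. Starts as the upper tray of a stack, crosswise on either lower tray's rim. Point: the tray's centre, 21 mm above its underside; z up.
- tray_balls_center (a point): Open pale-wood tray, 120 x 48 x 42 mm (x long, y wide, z high), 0.25 to 0.5 kg, holding steel balls, 15 mm, in two rows of six, fixed in a dark liner below the rim. Starts as the upper tray of a stack, crosswise on either lower tray's rim. Point: the tray's centre, 21 mm above its underside; z up.
- tray_rings_center (a point): Open pale-wood tray, 120 x 48 x 42 mm (x long, y wide, z high), 0.25 to 0.5 kg, holding three flat steel rings, 33 mm, hole 18 mm, fixed in a dark liner below the rim. Starts on the bench as the lower tray of a stack, an upper tray crosswise on its rim; its ends show. Point: the tray's centre, 21 mm above its underside; z up.
- tray_pins_center (a point): Open pale-wood tray, 120 x 48 x 42 mm (x long, y wide, z high), 0.25 to 0.5 kg, holding straight steel pins, 8 x 50 mm, lying along it in two groups of three, fixed in a dark liner below the rim. Starts on the bench as the lower tray of a stack, an upper tray crosswise on its rim; its ends show. Point: the tray's centre, 21 mm above its underside; z up.
- board_squares_pad (a point): Fixed plywood board, 196 x 84 x 8 mm, showing a sample: one plain square steel plate, at most 12 mm above the board's top. The tray goes on the larger dark pad, 134 x 62 mm, flush with the board's top. Point: that pad's centre, 8 mm above the bench; x along its length to the sample (centred 97 mm along +x), y across, z up.
- board_balls_pad (a point): Fixed plywood board, 196 x 84 x 8 mm, showing a sample: six small steel balls, two by three, at most 12 mm above the board's top. The tray goes on the larger dark pad, 134 x 62 mm, flush with the board's top. Point: that pad's centre, 8 mm above the bench; x along its length to the sample (centred 97 mm along +x), y across, z up.
- board_rings_pad (a point): Fixed plywood board, 196 x 84 x 8 mm, showing a sample: one flat steel ring with a dark hole, at most 12 mm above the board's top. The tray goes on the larger dark pad, 134 x 62 mm, flush with the board's top. Point: that pad's centre, 8 mm above the bench; x along its length to the sample (centred 97 mm along +x), y across, z up.
- board_pins_pad (a point): Fixed plywood board, 196 x 84 x 8 mm, showing a sample: three straight steel pins side by side, lying across the board, at most 12 mm above the board's top. The tray goes on the larger dark pad, 134 x 62 mm, flush with the board's top. Point: that pad's centre, 8 mm above the bench; x along its length to the sample (centred 97 mm along +x), y across, z up.
- file_center (a point): Bystander: a loose hand file, 180 x 18 x 18 mm, with a round pale-wood handle (-x) and a dark blade (+x), lying among the work. The point is near the middle of its length, 9 mm above the bench.
- oiler_center (a point): Bystander: a small loose brass oil can, 32 mm in diameter and 58 mm tall with a narrow spout, standing among the work. The point is on its axis, 20 mm above the bench.
Mind the look-alikes: they are no part of the job. Leave any red look-alike of the part that bears tray_pins_center alone.

How it is judged (in metres and radians):
At the end, for the whole second after the job is handed in: Each of the four trays lies flat on the board with its own sample: centre within 12 mm of the pad's centre seen from above, underside on the board's top within 4 mm, length within about 11 degrees of the pad's length, level within about 4 degrees, at rest and released (horizontal distance between tray_squares_center and board_squares_pad below 0.012 m and z of tray_squares_center in the frame of board_squares_pad between 0.017 and 0.025 m and angle between the x axis of tray_squares_center and the x axis of board_squares_pad, either way round below 0.2 rad and angle between each of tray_squares_center, tray_balls_center, tray_rings_center, tray_pins_center's own z axis and vertical below 0.08 rad and linear speed of each of tray_squares, tray_balls, tray_rings, tray_pins below 0.02 m/s and contact force between the fingers and tray_squares below 0.05 N and horizontal distance between tray_balls_center and board_balls_pad below 0.012 m and z of tray_balls_center in the frame of board_balls_pad between 0.017 and 0.025 m and angle between the x axis of tray_balls_center and the x axis of board_balls_pad, either way round below 0.2 rad and contact force between the fingers and tray_balls below 0.05 N and horizontal distance between tray_rings_center and board_rings_pad below 0.012 m and z of tray_rings_center in the frame of board_rings_pad between 0.017 and 0.025 m and angle between the x axis of tray_rings_center and the x axis of board_rings_pad, either way round below 0.2 rad and contact force between the fingers and tray_rings below 0.05 N and horizontal distance between tray_pins_center and board_pins_pad below 0.012 m and z of tray_pins_center in the frame of board_pins_pad between 0.017 and 0.025 m and angle between the x axis of tray_pins_center and the x axis of board_pins_pad, either way round below 0.2 rad and contact force between the fingers and tray_pins below 0.05 N); the robot touches nothing.
It fails at once if a tray is tipped by more than about 35 degrees, so that its parts would spill (angle between any of tray_squares_center, tray_balls_center, tray_rings_center, tray_pins_center's own z axis and vertical above 0.6 rad).
It fails at once if a tray is dropped (falls free by more than about 25 mm) ((contact force between the fingers and tray_squares below 0.01 N and linear speed of tray_squares above 0.7 m/s) or (contact force between the fingers and tray_balls below 0.01 N and linear speed of tray_balls above 0.7 m/s) or (contact force between the fingers and tray_rings below 0.01 N and linear speed of tray_rings above 0.7 m/s) or (contact force between the fingers and tray_pins below 0.01 N and linear speed of tray_pins above 0.7 m/s)).
It fails at once if two trays are lifted at once (height (world z) of each of tray_squares_center, tray_balls_center above 0.095 m or (height (world z) of tray_squares_center above 0.095 m and height (world z) of tray_rings_center above 0.055 m) or (height (world z) of tray_squares_center above 0.095 m and height (world z) of tray_pins_center above 0.055 m) or (height (world z) of tray_balls_center above 0.095 m and height (world z) of tray_rings_center above 0.055 m) or (height (world z) of tray_balls_center above 0.095 m and height (world z) of tray_pins_center above 0.055 m) or height (world z) of each of tray_rings_center, tray_pins_center above 0.055 m).
It fails at once if the file or the oil can is moved by more than 20 mm (distance of any of file_center, oiler_center from where it was at the start of the episode above 0.02 m).
It also fails if it takes over 118 s, if anything falls off the work surface, if the arm or the gripper's body presses on something with over 40 N, if the wrist force passes 120 N, or if a joint passes its speed limit or range.

ROBOT

A 6-joint arm with a two-finger parallel gripper is mounted at the origin on the work surface. World frame = base frame: x ahead of the robot, y to its left, z up, the work surface at z = 0. Lengths are in m, angles in degrees, forces in N, time in s.
With the tool pointing down it reaches from about 0.375 to 0.975 m from the base axis. Payload 3.8 kg.
Tool frame: the origin (TCP) lies on the front face of the gripper's body, between the roots of the fingers; the fingertips stand robot.tip_reach ahead of it and the grasp point (between the pads) lies 54 mm ahead of it (robot.tip_reach is the distance from the TCP to the fingertips, in m); z points along the fingers, y is the line along which they close (so a half turn about z gives the same grasp; the last joint's range is limited). The gripper opens to 85 mm and grips with 20 to 120 N. Pads are 22 mm wide; open, the fingers measure 114 mm over their backs; the gripper's body (76 mm by 85 mm) begins 54 mm behind the grasp point. The pads swing forward as they close: fully open they stand 13 mm farther back than shut.
Start: joints at [62.229, 15.12, 91.902, -0, 72.978, -2.114], TCP at [0.292, 0.608, 0.304] pointing down, gripper open.
Joint ranges: [-150.88, 150.88], [-54.13, 125.18], [17.81, 147.31], [-75.09, 255.09], [0, 152.58], [-146.25, 146.25]. Speed limits (degrees/s): [147.25, 147.25, 180, 180, 180, 180].

INTERFACE

Orientations are given as a 3x3 rotation matrix whose columns are the frame's x, y, z axes.
In Python, from bench import monitor, capture, job, recognise, robot gives the robot as it stands. The module is installed in compiled form; this text tells all that it offers.
- The arm moves only by the tool arm_command, never from a script. Its argument "increments" is a list of rows, each an object of numbers: "fingers": the gripper command: -1 is shut, 1 is fully open, values between are in proportion; "dx", "dy", "dz": the shift along the tool's x, y, z in units of 0.3 m (1.0 is 0.3 m); "yaw": the turn about the tool's z in units of 90 degrees (1.0 is 90 degrees). In form: [{"fingers": .., "dx": .., "dy": .., "dz": .., "yaw": ..}, ...]. A call has 1 to 20 rows; each row is the pose to reach, as a shift and turn from the pose commanded when the call began, along the tool's axes at that moment; what a row does not reach only later rows make up. A row lasts 1/12 s, in which the tool goes at most 41.7 mm and 7.16 degrees, less where a joint would pass 70% of its speed; a pose out of reach is approached as far as the arm can. A call with a number of a shift or a turn outside -1 to 1 is refused whole. A call with a gripper value outside its range is refused whole. The fingers move at their own pace and stop on an object; "force" is the grip in N (left out, the last holds). Time passes only in rows, so rows that repeat a pose let the fingers close. It gives the time, the measured TCP pose, the force, the opening and the grip force at its end, in the units of the state.
- monitor.get_state(): the state, without advancing time (a new reading comes with each control period).
- capture(name): name is "side" or "top" or "wrist"; returns a dict with "pixels" (420x560x3 uint8, blue, green, red), "depth" (420x560 float32, m along the optical axis (not along the pixel's ray), 0 where there is no reading), "fovy" (degrees; the focal length in pixels is half the picture's height over the tangent of half this angle, whatever the lens; pixels are square), "cx", "cy" (the principal point, pixels), "rvec" (rotation vector, rad) and "tvec" (3), from world to camera coordinates, as OpenCV has them. Camera axes: x right, y down, z forward; pixel columns grow to the right and rows downward; lengths in m; the calibration is good to about 2 mm. A picture is of the moment at which its call begins.
- job.job_done(): hands the job in; it is judged then, once.
Trained networks look in a picture, given as the dict that the camera call returned (one of the last four; its "shot" number tells which), for a name from the list of things; names that differ only in an ending like _2 or _b are one class to them, and where a whole thing is asked for, a point or a joint stands for the part that bears it (a point fixed in the world has none). Each returns a list of dicts, best first, with "conf" (0 to 1); they miss things now and then, are a little off and sometimes report something else, mostly with a low value. They report only what shows in the picture. A call takes as long as a camera call. They do not tell look-alikes from the thing itself.
- recognise(picture, thing): "centre" ([x, y, z] in m, in world coordinates, good to about 4 mm: the middle of the surface that is visible of it).
The state is a dict: "time_s": time; "joint_pos": joint angles; "joint_vel": joint speeds; "effort": joint torques, N m; "eef_pos": TCP position; "tool_rot": TCP orientation; "force": force on the tool from outside, world axes, zero at the start; "wrist_torque": the same for the moment, N m; "grip_width": opening from 0.0 (shut) to 1.0 (fully open); "grasp_force": force on a finger pad.
Only numpy, scipy, OpenCV 4.12 (cv2) and the standard library are available. Lean on these libraries where they do the work, as an engineer would, in place of code of your own. Each camera call takes 0.05 s, during which the arm holds its last target. There are 200 camera calls.

## Working session

There is one attempt and no reset: what is moved stays moved. The work goes in short steps, Python scripts to look and compute and a tool call to move; the robot and the scene stay as the last step left them, time stands still between calls to the robot, and variables do not carry over. Pictures are saved under pics/ and viewed, at most 14 in all, crops included, and the job is handed in when it is done.

Besides the shell and the picture viewer there is one more tool, called after ">>>" in YAML: its name, and indented under it one key for each argument. arm_command: Moves the arm, as the interface text tells. Its arguments: {"type":"object","properties":{"increments":{"type":"array"},"force":{"type":"number"}},"required":["increments"]}

```bash
mkdir -p pics; cat > h.py <<'E'
import numpy as np, cv2
from bench import monitor, capture, job, recognise, robot
def cam(p):
    f=p["pixels"].shape[0]/2/np.tan(np.radians(p["fovy"])/2)
    R,_=cv2.Rodrigues(np.array(p["rvec"],float)); return f,R,np.array(p["tvec"],float).ravel()
def cloud(p):
    f,R,t=cam(p); d=p["depth"]; v,u=np.indices(d.shape)
    P=np.stack([(u-p["cx"])/f*d,(v-p["cy"])/f*d,d],-1)
    return (P-t)@R
def proj(p,X):
    f,R,t=cam(p); c=R@np.array(X)+t
    return c[0]/c[2]*f+p["cx"],c[1]/c[2]*f+p["cy"]
E
python3 - <<'E'
from h import *
s=monitor.get_state(); print(s["eef_pos"],s["tool_rot"],s["grip_width"],robot.tip_reach)
names="tray_squares_center tray_balls_center tray_rings_center tray_pins_center board_squares_pad board_balls_pad board_rings_pad board_pins_pad file_center oiler_center".split()
for c in ("top","side"):
    p=capture(c); cv2.imwrite(f"pics/{c}0.png",cv2.resize(p["pixels"],(800,600))); np.savez(f"{c}0.npz",**p)
    print(c, p.get("shot"))
    for n in names:
        print(n,[(np.round(r["centre"],3).tolist(),round(r["conf"],2),np.round(np.array(proj(p,r["centre"]))*800/560).astype(int).tolist()) for r in recognise(p,n)][:4])
E
```

```text
[0.29200449 0.60791998 0.30255182] [[-9.01368662e-01  4.33051298e-01 -1.05290239e-03]
 [ 4.33052571e-01  9.01366434e-01 -2.00565545e-03]
 [ 8.04991775e-05 -2.26379705e-03 -9.99997434e-01]] 0.9993772082707502 0.0726
top 1
tray_squares_center [([0.436, -0.007, 0.078], 0.82, [389, 320])]
tray_balls_center [([0.634, -0.014, 0.071], 0.69, [391, 218]), ([0.436, -0.011, 0.076], 0.34, [391, 320])]
tray_rings_center [([0.634, 0.019, 0.04], 0.96, [375, 223])]
tray_pins_center [([0.256, -0.355, 0.03], 0.87, [579, 417]), ([0.434, 0.023, 0.034], 0.79, [374, 325]), ([0.248, 0.228, 0.031], 0.76, [265, 426])]
board_squares_pad [([0.547, 0.292, 0.007], 0.91, [239, 273]), ([0.402, -0.298, 0.011], 0.74, [542, 340])]
board_balls_pad [([0.395, 0.286, 0.009], 0.61, [239, 349])]
board_rings_pad [([0.584, -0.266, 0.006], 0.84, [520, 250])]
board_pins_pad [([0.402, -0.297, 0.01], 0.6, [541, 341])]
file_center [([0.536, 0.131, 0.011], 0.86, [320, 277])]
oiler_center [([0.496, -0.12, 0.033], 0.52, [449, 292])]
side 2
tray_squares_center []
tray_balls_center [([0.631, -0.029, 0.076], 0.67, [504, 300])]
tray_rings_center [([0.631, -0.068, 0.027], 0.85, [505, 332])]
tray_pins_center [([0.252, -0.369, 0.037], 0.74, [294, 479]), ([0.253, 0.215, 0.034], 0.68, [311, 240]), ([0.441, -0.056, 0.028], 0.65, [405, 330])]
board_squares_pad [([0.549, 0.274, 0.008], 0.81, [444, 228])]
board_balls_pad [([0.402, 0.276, 0.011], 0.59, [379, 229]), ([0.552, 0.277, 0.009], 0.17, [445, 227])]
board_rings_pad [([0.585, -0.274, 0.01], 0.82, [496, 429])]
board_pins_pad [([0.401, -0.312, 0.011], 0.87, [389, 453])]
file_center [([0.536, 0.125, 0.015], 0.84, [445, 270])]
oiler_center [([0.5, -0.131, 0.033], 0.67, [439, 358])]
```

View pics/top0.png

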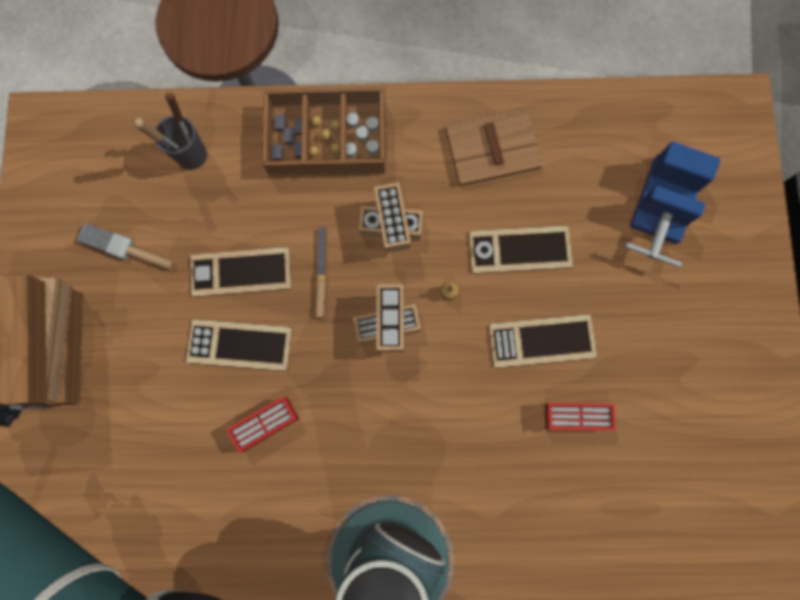

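View pics/side0.png

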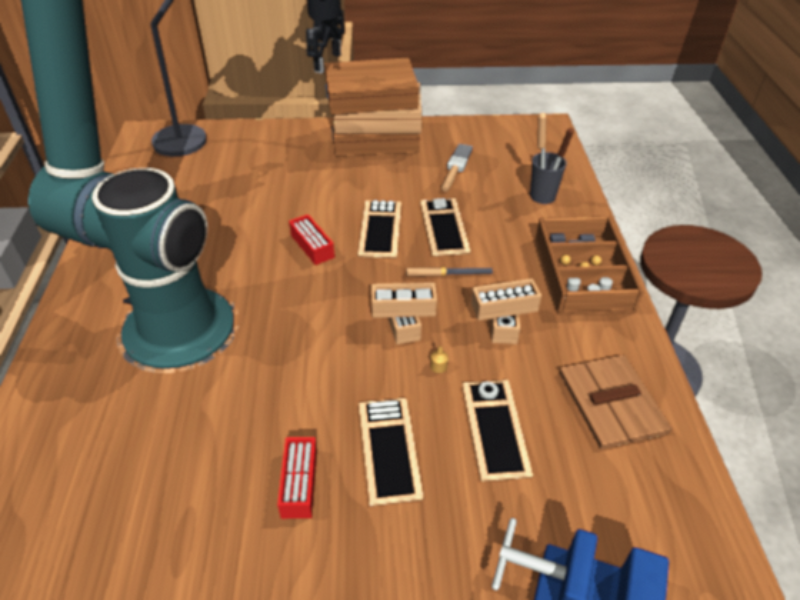

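The upper trays are squares at about (0.436,-0.007), top-image px (389,318), and balls at (0.634,-0.014), px (392,215). Pins lie under squares and rings under balls. Boards: squares px (240,271), balls (240,345), rings (520,250), pins (543,341). The red trays at px (262,424) and (580,417) are decoys. Next I'll fit the exact outlines.

```bash
cat > fit.py <<'E'
from h import *
def rect(P):
    (c,(a,b),t)=cv2.minAreaRect(P.astype(np.float32))
    if a<b: a,b,t=b,a,t+90
    return np.round(c,4).tolist(),np.round([a,b],3).tolist(),round((t+90)%180-90,1)
def around(C,c,r): return np.hypot(C[...,0]-c[0],C[...,1]-c[1])<r
def big(m):
    n,l,s,_=cv2.connectedComponentsWithStats(m.astype(np.uint8)); return l==1+s[1:,4].argmax()
def atz(p,m,z):   # pixels intersected with the plane z
    f,R,t=cam(p); v,u=np.nonzero(m); d=np.stack([(u-p["cx"])/f,(v-p["cy"])/f,1+0*u],-1)@R; o=-R.T@t
    return (o+d*((z-o[2])/d[:,2])[:,None])[:,:2]
def pad(p,c):
    C=cloud(p); return rect(atz(p,big(around(C,c,.12)&(p["pixels"].max(2)<60)),.008))
def tray(p,c,zlo,zhi,z,r=.085):
    C=cloud(p); m=big(around(C,c,r)&(C[...,2]>zlo)&(C[...,2]<zhi)); return rect(atz(p,m,z)),m
E
python3 - <<'E'
from fit import *
p=dict(np.load("top0.npz"))
for n,c in dict(sq=(.547,.28),ba=(.4,.28),ri=(.585,-.28),pi=(.4,-.31)).items(): print(n,pad(p,c))
for n,c in dict(sq=(.436,-.007),ba=(.634,-.014)).items(): print(n,tray(p,c,.06,.12,.084)[0], tray(p,c,.02,.12,.042,.1)[0])
E
```

```text
sq ([0.5534, 0.2672], [0.125, 0.053], -86.6)
ba ([0.4031, 0.2652], [0.125, 0.054], 84.5)
ri ([0.5878, -0.29], [0.125, 0.053], -87.8)
pi ([0.4056, -0.3236], [0.125, 0.053], -85.2)
sq ([0.4405, -0.0064], [0.122, 0.047], -0.9) ([0.4425, -0.0052], [0.138, 0.114], -37.7)
ba ([0.6325, -0.0139], [0.128, 0.048], 9.6) ([0.6447, -0.0142], [0.131, 0.124], 51.8)
```

```bash
cat > go.py <<'E'
from h import *
import sys
def go(x,y,z,ya):
    s=monitor.get_state(); R=np.array(s["tool_rot"]); d=R.T@(np.array([x,y,z])-s["eef_pos"])
    cur=np.degrees(np.arctan2(R[1,1],R[0,1])); q1=np.degrees(np.arctan2(y,x))
    t=min((ya,ya+180,ya-180),key=lambda a:abs((q1-a)-0))
    turn=(t-(s["joint_pos"][0]-s["joint_pos"][5]))
    print("d",np.round(d/.3,3),"yaw",round(-turn/90,3),"q6 after",round(q1-t,1),"pos",np.round(s["eef_pos"],4),"ya",round(cur,1),"t",s["time_s"])
if __name__=="__main__": go(*map(float,sys.argv[1:]))
E
python3 go.py .4405 -.0064 .2 89.1
```

```text
d [-1.333 -1.634  0.346] yaw -0.275 q6 after -89.9 pos [0.2923 0.6085 0.3039] ya 64.3 t 1.1
```

>>> arm_command:
  increments:
    - {"fingers":1,"dx":-0.667,"dy":-0.817,"dz":0.1}
    - {"fingers":1,"dx":-0.667,"dy":-0.817,"dz":0.1}
    - {"fingers":1,"dx":-0.667,"dy":-0.817,"dz":0.1}
    - {"fingers":1,"dx":-0.667,"dy":-0.817,"dz":0.1}
    - {"fingers":1,"dx":-0.667,"dy":-0.817,"dz":0.1}
    - {"fingers":1,"dx":-0.667,"dy":-0.817,"dz":0.1}
    - {"fingers":1,"dx":-0.667,"dy":-0.817,"dz":0.1}
    - {"fingers":1,"dx":-0.667,"dy":-0.817,"dz":0.1}
    - {"fingers":1,"dx":-0.667,"dy":-0.817,"dz":0.1}
    - {"fingers":1,"dx":-0.667,"dy":-0.817,"dz":0.1}

```text
$.increments[0]: bad value
```

>>> arm_command:
  increments:
    - {"fingers":1,"dx":-0.667,"dy":-0.817,"dz":0.246,"yaw":-0.275}
    - {"fingers":1,"dx":-0.667,"dy":-0.817,"dz":0.246,"yaw":-0.275}
    - {"fingers":1,"dx":-0.667,"dy":-0.817,"dz":0.246,"yaw":-0.275}
    - {"fingers":1,"dx":-0.667,"dy":-0.817,"dz":0.246,"yaw":-0.275}
    - {"fingers":1,"dx":-0.667,"dy":-0.817,"dz":0.246,"yaw":-0.275}
    - {"fingers":1,"dx":-0.667,"dy":-0.817,"dz":0.246,"yaw":-0.275}
    - {"fingers":1,"dx":-0.667,"dy":-0.817,"dz":0.246,"yaw":-0.275}
    - {"fingers":1,"dx":-0.667,"dy":-0.817,"dz":0.246,"yaw":-0.275}
    - {"fingers":1,"dx":-0.667,"dy":-0.817,"dz":0.246,"yaw":-0.275}
    - {"fingers":1,"dx":-0.667,"dy":-0.817,"dz":0.246,"yaw":-0.275}
    - {"fingers":1,"dx":-0.667,"dy":-0.817,"dz":0.246,"yaw":-0.275}
    - {"fingers":1,"dx":-0.667,"dy":-0.817,"dz":0.246,"yaw":-0.275}

```text
time_s: 2.1
eef_pos: [0.3668, 0.3021, 0.2309]
tool_rot: [[-1.0, 0.015, 0.001], [0.015, 1.0, 0.001], [-0.001, 0.001, -1.0]]
force: [-0.6, 0.1, 0.1]
grip_width: 1.001
grasp_force: 0.0
```

```bash
python3 go.py .4405 -.0064 .122 89.1; python3 - <<'E'
from fit import *
p=capture("wrist"); cv2.imwrite("pics/w1.png",p["pixels"]); np.savez("w1.npz",**p)
r=tray(p,(.44,-.006),.07,.12,.084); print(r[0]); C=cloud(p); print(np.percentile(C[r[1]][:,2],[5,50,95]))
E
```

```text
d [-0.261 -1.025  0.362] yaw 0.001 q6 after -89.9 pos [0.3668 0.3021 0.2309] ya 89.1 t 2.1Traceback (most recent call last):
  File "<stdin>", line 3, in <module>
  File "fit.py", line 15, in tray
    C=cloud(p); m=big(around(C,c,r)&(C[...,2]>zlo)&(C[...,2]<zhi)); return rect(atz(p,m,z)),m
                  ~~~^^^^^^^^^^^^^^^^^^^^^^^^^^^^^^^^^^^^^^^^^^^^^
  File "fit.py", line 8, in big
    n,l,s,_=cv2.connectedComponentsWithStats(m.astype(np.uint8)); return l==1+s[1:,4].argmax()
                                                                              ~~~~~~~~~~~~~~^^
ValueError: attempt to get argmax of an empty sequence
```

View pics/w1.png

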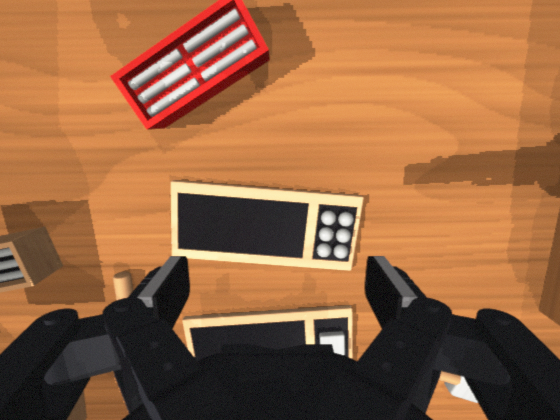

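The wrist view shows the balls board, with its pad around px (243,225), plus a red decoy. I'll keep going to the squares tray.

>>> arm_command:
  increments:
    - {"fingers":1,"dx":-0.256,"dy":-1.0,"dz":0.1,"yaw":0}
    - {"fingers":1,"dx":-0.256,"dy":-1.0,"dz":0.1,"yaw":0}
    - {"fingers":1,"dx":-0.256,"dy":-1.0,"dz":0.1,"yaw":0}
    - {"fingers":1,"dx":-0.256,"dy":-1.0,"dz":0.1,"yaw":0}
    - {"fingers":1,"dx":-0.256,"dy":-1.0,"dz":0.1,"yaw":0}
    - {"fingers":1,"dx":-0.256,"dy":-1.0,"dz":0.1,"yaw":0}
    - {"fingers":1,"dx":-0.256,"dy":-1.0,"dz":0.1,"yaw":0}
    - {"fingers":1,"dx":-0.256,"dy":-1.0,"dz":0.1,"yaw":0}
    - {"fingers":1,"dx":-0.256,"dy":-1.0,"dz":0.1,"yaw":0}
    - {"fingers":1,"dx":-0.256,"dy":-1.0,"dz":0.1,"yaw":0}

```text
time_s: 2.98
eef_pos: [0.4393, -0.0003, 0.2003]
tool_rot: [[-1.0, 0.017, 0.0], [0.017, 1.0, 0.001], [-0.0, 0.001, -1.0]]
force: [-0.4, 0.2, -0.3]
grip_width: 0.996
grasp_force: 0.0
```

```bash
python3 go.py .4405 -.0064 .122 89.1; python3 - <<'E'
from fit import *
p=capture("wrist"); cv2.imwrite("pics/w2.png",p["pixels"])
w=dict(np.load("w1.npz")); print("balls pad",pad(w,(.4,.27)))
r=tray(p,(.44,-.006),.07,.12,.084); print(r[0]); C=cloud(p); print(np.percentile(C[r[1]][:,2],[5,50,95]))
E
```

```text
d [-0.004 -0.02   0.261] yaw -0.001 q6 after -89.9 pos [ 4.393e-01 -3.000e-04  2.003e-01] ya 89.0 t 2.9833
balls pad ([0.55, 0.3046], [0.72, 0.228], 89.0)
([0.4391, -0.0078], [0.12, 0.048], -0.6)
[0.07048679 0.07897165 0.08437476]
```

View pics/w2.png

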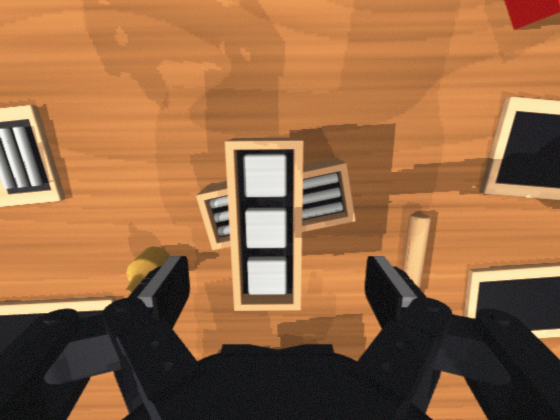

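Squares tray: a clean 120x48 fit, centred at px (266,225), with the pins tray crosswise below it. I'll descend, grip and lift.

>>> arm_command:
  increments:
    - {"fingers":1,"dx":0,"dy":-0.025,"dz":0.1,"yaw":0}
    - {"fingers":1,"dx":0,"dy":-0.025,"dz":0.18,"yaw":0}
    - {"fingers":1,"dx":0,"dy":-0.025,"dz":0.23,"yaw":0}
    - {"fingers":1,"dx":0,"dy":-0.025,"dz":0.26,"yaw":0}
    - {"fingers":1,"dx":0,"dy":-0.025,"dz":0.26,"yaw":0}
    - {"fingers":-1,"dx":0,"dy":-0.025,"dz":0.26,"yaw":0}
    - {"fingers":-1,"dx":0,"dy":-0.025,"dz":0.26,"yaw":0}
    - {"fingers":-1,"dx":0,"dy":-0.025,"dz":0.26,"yaw":0}
    - {"fingers":-1,"dx":0,"dy":-0.025,"dz":0.26,"yaw":0}
    - {"fingers":-1,"dx":0,"dy":-0.025,"dz":0.26,"yaw":0}
    - {"fingers":-1,"dx":0,"dy":-0.025,"dz":0.26,"yaw":0}
    - {"fingers":-1,"dx":0,"dy":-0.025,"dz":0.26,"yaw":0}
    - {"fingers":-1,"dx":0,"dy":-0.025,"dz":0.26,"yaw":0}
    - {"fingers":-1,"dx":0,"dy":-0.025,"dz":0.26,"yaw":0}
    - {"fingers":-1,"dx":0,"dy":-0.025,"dz":0.26,"yaw":0}
  force: 45

```text
time_s: 4.28
eef_pos: [0.4398, -0.0078, 0.1237]
tool_rot: [[-1.0, 0.016, 0.003], [0.016, 1.0, 0.0], [-0.003, 0.0, -1.0]]
force: [0.3, 2.1, 6.4]
grip_width: 0.555
grasp_force: 48.0
```

```bash
python3 go.py .5534 .2672 .2 3.4
```

```text
d [-0.365  0.923 -0.253] yaw 0.952 q6 after 22.4 pos [ 0.4398 -0.0078  0.1237] ya 89.1 t 4.2833
```

>>> arm_command:
  increments:
    - {"fingers":-1,"dx":0,"dy":0,"dz":-0.06,"yaw":0}
    - {"fingers":-1,"dx":0,"dy":0,"dz":-0.16,"yaw":0}
    - {"fingers":-1,"dx":0,"dy":0,"dz":-0.25,"yaw":0}
    - {"fingers":-1,"dx":-0.02,"dy":0.04,"dz":-0.25,"yaw":0.04}
    - {"fingers":-1,"dx":-0.05,"dy":0.12,"dz":-0.25,"yaw":0.1}
    - {"fingers":-1,"dx":-0.08,"dy":0.21,"dz":-0.25,"yaw":0.17}
    - {"fingers":-1,"dx":-0.12,"dy":0.3,"dz":-0.25,"yaw":0.24}
    - {"fingers":-1,"dx":-0.15,"dy":0.39,"dz":-0.25,"yaw":0.31}
    - {"fingers":-1,"dx":-0.19,"dy":0.48,"dz":-0.25,"yaw":0.38}
    - {"fingers":-1,"dx":-0.22,"dy":0.57,"dz":-0.25,"yaw":0.45}
    - {"fingers":-1,"dx":-0.26,"dy":0.66,"dz":-0.25,"yaw":0.52}
    - {"fingers":-1,"dx":-0.3,"dy":0.75,"dz":-0.25,"yaw":0.59}
    - {"fingers":-1,"dx":-0.33,"dy":0.83,"dz":-0.25,"yaw":0.66}
    - {"fingers":-1,"dx":-0.35,"dy":0.89,"dz":-0.25,"yaw":0.73}
    - {"fingers":-1,"dx":-0.36,"dy":0.915,"dz":-0.25,"yaw":0.8}
    - {"fingers":-1,"dx":-0.365,"dy":0.923,"dz":-0.25,"yaw":0.87}
    - {"fingers":-1,"dx":-0.365,"dy":0.923,"dz":-0.25,"yaw":0.92}
    - {"fingers":-1,"dx":-0.365,"dy":0.923,"dz":-0.25,"yaw":0.952}
    - {"fingers":-1,"dx":-0.365,"dy":0.923,"dz":-0.25,"yaw":0.952}
    - {"fingers":-1,"dx":-0.365,"dy":0.923,"dz":-0.25,"yaw":0.952}

```text
time_s: 5.95
eef_pos: [0.5516, 0.2669, 0.1959]
tool_rot: [[-0.061, 0.998, -0.002], [0.998, 0.061, -0.001], [-0.001, -0.002, -1.0]]
force: [-0.2, -1.2, -4.1]
grip_width: 0.557
grasp_force: 48.8
```

```bash
cat >> fit.py <<'E'
def held(p,s):  # tray in the gripper: outline at its rim height in top view
    e=s["eef_pos"]; z=e[2]-.038
    C=cloud(p); m=around(C,e,.09)&(abs(C[...,2]-z+.006)<.012)
    return rect(atz(p,m,z)), m
def square(p,c,r=.13):  # pad corners by wood frame around dark
    pass
E
sed -i '/^def square/,$d' fit.py
python3 - <<'E'
from fit import *
p=capture("wrist"); t=capture("top"); s=monitor.get_state()
cv2.imwrite("pics/w3.png",p["pixels"]); np.savez("w3.npz",**p); np.savez("t3.npz",**t)
print(held(p,s)[0]); print(s["eef_pos"],s["grasp_force"])
E
python3 go.py .5534 .2672 .131 3.4
```

```text
([0.5496, 0.2859], [0.086, 0.072], -85.8)
[0.55188713 0.26694732 0.19641474] 48.82647156715393
d [0.001 0.005 0.218] yaw 0.001 q6 after 22.4 pos [0.5519 0.2669 0.1964] ya 3.5 t 6.05
```

View pics/w3.png

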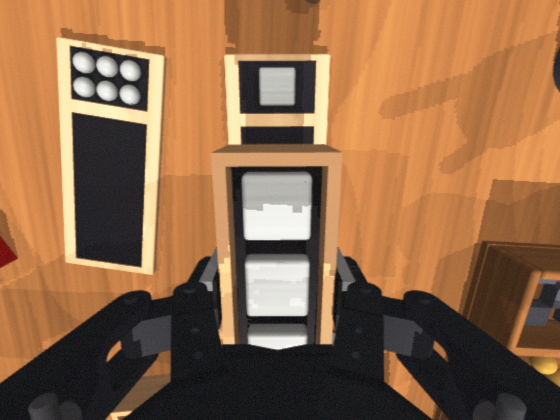

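The squares tray is held level above its board, aligned with it in the picture (tray centre line about px 277, board about px 278). I'll lower it gently.

>>> arm_command:
  increments:
    - {"fingers":-1,"dx":0,"dy":0.005,"dz":0.08,"yaw":0}
    - {"fingers":-1,"dx":0,"dy":0.005,"dz":0.17,"yaw":0}
    - {"fingers":-1,"dx":0,"dy":0.005,"dz":0.25,"yaw":0}
    - {"fingers":-1,"dx":0,"dy":0.005,"dz":0.3,"yaw":0}
    - {"fingers":-1,"dx":0,"dy":0.005,"dz":0.33,"yaw":0}
    - {"fingers":-1,"dx":0,"dy":0.005,"dz":0.34,"yaw":0}
    - {"fingers":-1,"dx":0,"dy":0.005,"dz":0.345,"yaw":0}
    - {"fingers":-1,"dx":0,"dy":0.005,"dz":0.345,"yaw":0}

```text
time_s: 6.72
eef_pos: [0.5545, 0.2677, 0.0944]
tool_rot: [[-0.06, 0.998, 0.001], [0.998, 0.06, 0.001], [0.001, 0.001, -1.0]]
force: [0.2, -0.4, -4.6]
grip_width: 0.554
grasp_force: 48.6
```

```bash
python3 go.py .5534 .2672 .0895 3.4;  python3 - <<'E'
from fit import *
p=dict(np.load("w3.npz")); C=cloud(p)
m=big(around(C,(.4,.27),.12)&(p["pixels"].max(2)<60)&(C[...,2]<.03)); print("balls",rect(atz(p,m,.008)))
E
```

```text
d [-0.001 -0.004  0.016] yaw 0.0 q6 after 22.4 pos [0.5545 0.2677 0.0944] ya 3.4 t 6.7167
balls ([0.4002, 0.2658], [0.132, 0.06], 84.4)
```

>>> arm_command:
  increments:
    - {"fingers":-1,"dx":0,"dy":-0.01,"dz":0.01,"yaw":0}
    - {"fingers":-1,"dx":0,"dy":-0.01,"dz":0.015,"yaw":0}
    - {"fingers":-1,"dx":0,"dy":-0.01,"dz":0.017,"yaw":0}
    - {"fingers":-1,"dx":0,"dy":-0.01,"dz":0.018,"yaw":0}
    - {"fingers":-1,"dx":0,"dy":-0.01,"dz":0.018,"yaw":0}

```text
time_s: 7.13
eef_pos: [0.5512, 0.2676, 0.0897]
tool_rot: [[-0.06, 0.998, 0.001], [0.998, 0.06, 0.0], [0.0, 0.001, -1.0]]
force: [-3.8, -0.5, 6.8]
grip_width: 0.555
grasp_force: 49.8
```

Contact made: force z went from -4.6 to +6.8. I'll release and rise.

>>> arm_command:
  increments:
    - {"fingers":1,"dx":0,"dy":0,"dz":0,"yaw":0}
    - {"fingers":1,"dx":0,"dy":0,"dz":0,"yaw":0}
    - {"fingers":1,"dx":0,"dy":0,"dz":0,"yaw":0}
    - {"fingers":1,"dx":0,"dy":0,"dz":0,"yaw":0}
    - {"fingers":1,"dx":0,"dy":0,"dz":0,"yaw":0}
    - {"fingers":1,"dx":0,"dy":0,"dz":0,"yaw":0}
    - {"fingers":1,"dx":0,"dy":0,"dz":-0.05,"yaw":0}
    - {"fingers":1,"dx":0,"dy":0,"dz":-0.15,"yaw":0}
    - {"fingers":1,"dx":0,"dy":0,"dz":-0.27,"yaw":0}
    - {"fingers":1,"dx":0,"dy":0,"dz":-0.38,"yaw":0}
    - {"fingers":1,"dx":0,"dy":0,"dz":-0.38,"yaw":0}
    - {"fingers":1,"dx":0,"dy":0,"dz":-0.38,"yaw":0}

```text
time_s: 8.13
eef_pos: [0.5527, 0.2681, 0.2056]
tool_rot: [[-0.06, 0.998, 0.006], [0.998, 0.06, 0.003], [0.002, 0.006, -1.0]]
force: [-0.4, 0.3, -0.6]
grip_width: 1.002
grasp_force: 0.0
```

```bash
cat >> fit.py <<'E'
def wpad(p,c):
    C=cloud(p); m=big(around(C,c,.12)&(p["pixels"].max(2)<60)&(C[...,2]<.03)); return rect(atz(p,m,.008))
E
python3 - <<'E'
from fit import *
p=capture("wrist"); t=capture("top"); np.savez("w4.npz",**p); cv2.imwrite("pics/w4.png",p["pixels"])
print(tray(p,(.551,.268),.03,.07,.05)[0]); print(tray(t,(.551,.268),.03,.07,.05)[0])
E
python3 go.py .632 -.014 .2 99.6
```

```text
([0.5503, 0.2684], [0.12, 0.048], -86.5)
([0.551, 0.2465], [0.085, 0.053], -86.2)
d [-0.951  0.216  0.005] yaw 0.931 q6 after 79.1 pos [0.5503 0.267  0.2016] ya 3.4 t 8.2333
```

View pics/w4.png

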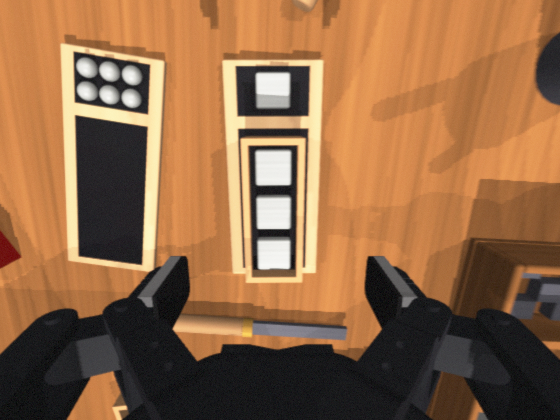

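The tray is on the squares board but may sit low along it (tray px rows 138-283, board rows 60-273). I'll check with the calibration.

```bash
python3 - <<'E'
from fit import *
p=dict(np.load("w4.npz")); f,R,t=cam(p); print("cam z axis",R[2],"pos",-R.T@t)
def px(u,v,z):
    d=R.T@np.array([(u-p["cx"])/f,(v-p["cy"])/f,1]); o=-R.T@t; return np.round((o+d*(z-o[2])/d[2])[:2],4)
print("board corners",[px(u,v,.008) for u,v in((223,61),(322,60),(316,272),(233,274))])
print("sample",px(273,91,.012),"pad top edge",px(238,129,.008),px(306,128,.008),"tray rim",[px(u,v,.05) for u,v in((241,138),(305,138),(302,283),(246,283))])
C=cloud(p)
for v in (120,132,150,265,271,278,290): print(v,C[v,270],C[v,236])
print("balls",wpad(p,(.4,.27)))
for u,v in ((85,68),(130,95),(113,113)): print(px(u,v,.008))
E
```

```text
cam z axis [ 0.0206135  -0.27314491 -0.96175202] pos [0.54787955 0.33851887 0.27559302]
board corners [array([0.5022, 0.3847]), array([0.5833, 0.3903]), array([0.5966, 0.1978]), array([0.5139, 0.1909])]
sample [0.5445 0.3637] pad top edge [0.5157 0.3314] [0.5747 0.3357] tray rim [array([0.5231, 0.3262]), array([0.5704, 0.329 ]), array([0.578 , 0.2088]), array([0.5304, 0.2062])]
120 [0.5431053  0.34056665 0.00788817] [0.51369699 0.33884182 0.00721089]
132 [0.54363899 0.33053378 0.00829453] [0.54787955 0.33851887 0.27559302]
150 [0.54491603 0.31826319 0.04460476] [0.51428436 0.31325498 0.00757606]
265 [0.55000431 0.2211266  0.04401559] [0.51676734 0.20121775 0.00847664]
271 [0.55035553 0.21276844 0.03899717] [0.5168383  0.19433015 0.00789049]
278 [0.55058264 0.21214476 0.05014727] [5.16121298e-01 1.82204269e-01 2.46998388e-04]
290 [0.55190169 0.17074293 0.00115463] [ 0.5162423   0.16725612 -0.00128416]
balls ([0.3997, 0.2658], [0.132, 0.06], 84.3)
[0.3888 0.3727]
[0.4242 0.3538]
[0.4085 0.3384]
```

That's camera tilt: the tray is at (.5503,.2684) and the pad at about (.5492,.2667), so it's within 2 mm. Next, the balls tray.

>>> arm_command:
  increments:
    - {"fingers":1,"dx":-0.95,"dy":0.216,"dz":0,"yaw":0.93}
    - {"fingers":1,"dx":-0.95,"dy":0.216,"dz":0,"yaw":0.93}
    - {"fingers":1,"dx":-0.95,"dy":0.216,"dz":0,"yaw":0.93}
    - {"fingers":1,"dx":-0.95,"dy":0.216,"dz":0,"yaw":0.93}
    - {"fingers":1,"dx":-0.95,"dy":0.216,"dz":0,"yaw":0.93}
    - {"fingers":1,"dx":-0.95,"dy":0.216,"dz":0,"yaw":0.93}
    - {"fingers":1,"dx":-0.95,"dy":0.216,"dz":0,"yaw":0.93}
    - {"fingers":1,"dx":-0.95,"dy":0.216,"dz":0,"yaw":0.93}
    - {"fingers":1,"dx":-0.95,"dy":0.216,"dz":0,"yaw":0.93}
    - {"fingers":1,"dx":-0.95,"dy":0.216,"dz":0,"yaw":0.93}
    - {"fingers":1,"dx":-0.95,"dy":0.216,"dz":0,"yaw":0.93}
    - {"fingers":1,"dx":-0.95,"dy":0.216,"dz":0,"yaw":0.93}
    - {"fingers":1,"dx":-0.95,"dy":0.216,"dz":0,"yaw":0.93}
    - {"fingers":1,"dx":-0.95,"dy":0.216,"dz":0,"yaw":0.93}

```text
time_s: 9.4
eef_pos: [0.6313, -0.0134, 0.1999]
tool_rot: [[0.985, 0.171, -0.004], [0.171, -0.985, 0.0], [-0.004, -0.001, -1.0]]
force: [-0.1, -1.0, -0.1]
grip_width: 0.999
grasp_force: 0.0
```

```bash
python3 - <<'E'
from fit import *
p=capture("wrist"); np.savez("w5.npz",**p)
r=tray(p,(.632,-.014),.065,.12,.084); print(r[0])
from go import go
(x,y),_,a=r[0]; go(x,y,.123,a+90)
E
```

```text
([0.6349, -0.0135], [0.12, 0.048], 9.4)
d [0.012 0.003 0.258] yaw 0.005 q6 after 79.4 pos [ 0.6316 -0.0133  0.2004] ya -80.1 t 9.45
```

>>> arm_command:
  increments:
    - {"fingers":1,"dx":0.012,"dy":0.003,"dz":0.1,"yaw":0.005}
    - {"fingers":1,"dx":0.012,"dy":0.003,"dz":0.18,"yaw":0.005}
    - {"fingers":1,"dx":0.012,"dy":0.003,"dz":0.23,"yaw":0.005}
    - {"fingers":1,"dx":0.012,"dy":0.003,"dz":0.256,"yaw":0.005}
    - {"fingers":1,"dx":0.012,"dy":0.003,"dz":0.256,"yaw":0.005}
    - {"fingers":-1,"dx":0.012,"dy":0.003,"dz":0.256,"yaw":0.005}
    - {"fingers":-1,"dx":0.012,"dy":0.003,"dz":0.256,"yaw":0.005}
    - {"fingers":-1,"dx":0.012,"dy":0.003,"dz":0.256,"yaw":0.005}
    - {"fingers":-1,"dx":0.012,"dy":0.003,"dz":0.256,"yaw":0.005}
    - {"fingers":-1,"dx":0.012,"dy":0.003,"dz":0.256,"yaw":0.005}
    - {"fingers":-1,"dx":0.012,"dy":0.003,"dz":0.256,"yaw":0.005}
    - {"fingers":-1,"dx":0.012,"dy":0.003,"dz":0.256,"yaw":0.005}
    - {"fingers":-1,"dx":0.012,"dy":0.003,"dz":0.256,"yaw":0.005}
    - {"fingers":-1,"dx":0.012,"dy":0.003,"dz":0.256,"yaw":0.005}
    - {"fingers":-1,"dx":0.012,"dy":0.003,"dz":0.256,"yaw":0.005}

```text
time_s: 10.7
eef_pos: [0.6375, -0.0138, 0.1273]
tool_rot: [[0.987, 0.161, 0.003], [0.161, -0.987, -0.0], [0.003, 0.001, -1.0]]
force: [-1.0, -0.6, 5.0]
grip_width: 0.552
grasp_force: 48.0
```

```bash
python3 go.py .4 .2658 .2 -5.6
```

```text
d [-0.63  -1.047 -0.245] yaw -0.835 q6 after 39.2 pos [ 0.6375 -0.0138  0.1273] ya -80.7 t 10.7
```

>>> arm_command:
  increments:
    - {"fingers":-1,"dx":0,"dy":0,"dz":-0.06,"yaw":0}
    - {"fingers":-1,"dx":0,"dy":0,"dz":-0.16,"yaw":0}
    - {"fingers":-1,"dx":0,"dy":0,"dz":-0.245,"yaw":0}
    - {"fingers":-1,"dx":-0.02,"dy":-0.04,"dz":-0.245,"yaw":-0.03}
    - {"fingers":-1,"dx":-0.06,"dy":-0.1,"dz":-0.245,"yaw":-0.09}
    - {"fingers":-1,"dx":-0.11,"dy":-0.18,"dz":-0.245,"yaw":-0.16}
    - {"fingers":-1,"dx":-0.16,"dy":-0.26,"dz":-0.245,"yaw":-0.23}
    - {"fingers":-1,"dx":-0.21,"dy":-0.34,"dz":-0.245,"yaw":-0.3}
    - {"fingers":-1,"dx":-0.26,"dy":-0.42,"dz":-0.245,"yaw":-0.37}
    - {"fingers":-1,"dx":-0.3,"dy":-0.5,"dz":-0.245,"yaw":-0.44}
    - {"fingers":-1,"dx":-0.35,"dy":-0.58,"dz":-0.245,"yaw":-0.51}
    - {"fingers":-1,"dx":-0.4,"dy":-0.66,"dz":-0.245,"yaw":-0.58}
    - {"fingers":-1,"dx":-0.44,"dy":-0.74,"dz":-0.245,"yaw":-0.65}
    - {"fingers":-1,"dx":-0.49,"dy":-0.82,"dz":-0.245,"yaw":-0.72}
    - {"fingers":-1,"dx":-0.54,"dy":-0.9,"dz":-0.245,"yaw":-0.78}
    - {"fingers":-1,"dx":-0.58,"dy":-0.96,"dz":-0.245,"yaw":-0.82}
    - {"fingers":-1,"dx":-0.6,"dy":-0.99,"dz":-0.245,"yaw":-0.835}
    - {"fingers":-1,"dx":-0.605,"dy":-1.0,"dz":-0.245,"yaw":-0.835}
    - {"fingers":-1,"dx":-0.605,"dy":-1.0,"dz":-0.245,"yaw":-0.835}
    - {"fingers":-1,"dx":-0.605,"dy":-1.0,"dz":-0.245,"yaw":-0.835}

```text
time_s: 12.37
eef_pos: [0.4092, 0.2527, 0.1988]
tool_rot: [[0.098, 0.995, 0.0], [0.995, -0.098, -0.001], [-0.001, 0.0, -1.0]]
force: [-0.1, 0.5, -3.2]
grip_width: 0.553
grasp_force: 47.3
```

```bash
python3 - <<'E'
from fit import *
p=capture("wrist"); np.savez("w6.npz",**p)
s=monitor.get_state(); R=np.array(s["tool_rot"]); o=R[:,0]*.0026
print(o)
from go import go
go(.4+o[0],.2658+o[1],.097,-5.6)
E
```

```text
[ 2.56676032e-04  2.58729904e-03 -1.04659513e-06]
d [ 0.05  -0.036  0.339] yaw -0.001 q6 after 39.4 pos [0.4094 0.2526 0.1988] ya -5.7 t 12.4167
```

>>> arm_command:
  increments:
    - {"fingers":-1,"dx":0.05,"dy":-0.036,"dz":0.06,"yaw":0}
    - {"fingers":-1,"dx":0.05,"dy":-0.036,"dz":0.15,"yaw":0}
    - {"fingers":-1,"dx":0.05,"dy":-0.036,"dz":0.23,"yaw":0}
    - {"fingers":-1,"dx":0.05,"dy":-0.036,"dz":0.29,"yaw":0}
    - {"fingers":-1,"dx":0.05,"dy":-0.036,"dz":0.32,"yaw":0}
    - {"fingers":-1,"dx":0.05,"dy":-0.036,"dz":0.335,"yaw":0}
    - {"fingers":-1,"dx":0.05,"dy":-0.036,"dz":0.335,"yaw":0}
    - {"fingers":-1,"dx":0.05,"dy":-0.036,"dz":0.343,"yaw":0}
    - {"fingers":-1,"dx":0.05,"dy":-0.036,"dz":0.349,"yaw":0}
    - {"fingers":-1,"dx":0.05,"dy":-0.036,"dz":0.353,"yaw":0}
    - {"fingers":-1,"dx":0.05,"dy":-0.036,"dz":0.354,"yaw":0}
    - {"fingers":-1,"dx":0.05,"dy":-0.036,"dz":0.354,"yaw":0}

```text
time_s: 13.42
eef_pos: [0.3999, 0.2695, 0.0934]
tool_rot: [[0.097, 0.995, 0.001], [0.995, -0.097, 0.001], [0.001, 0.001, -1.0]]
force: [0.7, -0.9, -1.7]
grip_width: 0.556
grasp_force: 47.6
```

>>> arm_command:
  increments:
    - {"fingers":-1,"dx":0,"dy":0,"dz":0.003,"yaw":0}
    - {"fingers":-1,"dx":0,"dy":0,"dz":0.003,"yaw":0}
    - {"fingers":1,"dx":0,"dy":0,"dz":0.003,"yaw":0}
    - {"fingers":1,"dx":0,"dy":0,"dz":0.003,"yaw":0}
    - {"fingers":1,"dx":0,"dy":0,"dz":0.003,"yaw":0}
    - {"fingers":1,"dx":0,"dy":0,"dz":0.003,"yaw":0}
    - {"fingers":1,"dx":0,"dy":0,"dz":0.003,"yaw":0}
    - {"fingers":1,"dx":0,"dy":0,"dz":0,"yaw":0}
    - {"fingers":1,"dx":0,"dy":0,"dz":-0.05,"yaw":0}
    - {"fingers":1,"dx":0,"dy":0,"dz":-0.15,"yaw":0}
    - {"fingers":1,"dx":0,"dy":0,"dz":-0.27,"yaw":0}
    - {"fingers":1,"dx":0,"dy":0,"dz":-0.36,"yaw":0}
    - {"fingers":1,"dx":0,"dy":0,"dz":-0.36,"yaw":0}
    - {"fingers":1,"dx":0,"dy":0,"dz":-0.36,"yaw":0}

```text
time_s: 14.58
eef_pos: [0.4008, 0.27, 0.2029]
tool_rot: [[0.097, 0.995, 0.004], [0.995, -0.097, 0.003], [0.003, 0.004, -1.0]]
force: [-0.4, 0.3, -0.6]
grip_width: 0.998
grasp_force: 0.0
```

```bash
python3 - <<'E'
from fit import *
p=capture("wrist"); np.savez("w7.npz",**p); t=capture("top"); np.savez("t7.npz",**t)
print(tray(p,(.4,.268),.03,.07,.05)[0])
for c in ((.439,-.007),(.634,-.014)): print(tray(t,c,.02,.06,.042,.085)[0])
from go import go
go(.439,-.007,.2,100)
E
```

```text
([0.3991, 0.2685], [0.12, 0.048], 84.4)
([0.4349, -0.0003], [0.119, 0.051], -78.7)
([0.6354, -0.0095], [0.12, 0.055], 84.3)
d [-0.902  0.223 -0.   ] yaw 0.827 q6 after 79.1 pos [0.3988 0.2688 0.1998] ya -5.6 t 14.6833
```

```bash
python3 go.py .435 0 .2 11.3
```

```text
d [-0.88   0.207 -0.   ] yaw -0.188 q6 after -11.3 pos [0.3988 0.2688 0.1998] ya -5.6 t 14.6833
```

>>> arm_command:
  increments:
    - {"fingers":1,"dx":-0.88,"dy":0.207,"dz":0,"yaw":-0.188}
    - {"fingers":1,"dx":-0.88,"dy":0.207,"dz":0,"yaw":-0.188}
    - {"fingers":1,"dx":-0.88,"dy":0.207,"dz":0,"yaw":-0.188}
    - {"fingers":1,"dx":-0.88,"dy":0.207,"dz":0,"yaw":-0.188}
    - {"fingers":1,"dx":-0.88,"dy":0.207,"dz":0,"yaw":-0.188}
    - {"fingers":1,"dx":-0.88,"dy":0.207,"dz":0,"yaw":-0.188}
    - {"fingers":1,"dx":-0.88,"dy":0.207,"dz":0,"yaw":-0.188}
    - {"fingers":1,"dx":-0.88,"dy":0.207,"dz":0,"yaw":-0.188}
    - {"fingers":1,"dx":-0.88,"dy":0.207,"dz":0,"yaw":-0.188}
    - {"fingers":1,"dx":-0.88,"dy":0.207,"dz":0,"yaw":-0.188}

```text
time_s: 15.52
eef_pos: [0.4344, 0.0006, 0.1991]
tool_rot: [[-0.195, 0.981, -0.003], [0.981, 0.195, 0.001], [0.001, -0.003, -1.0]]
force: [1.0, 0.8, -0.0]
grip_width: 0.999
grasp_force: 0.0
```

```bash
python3 - <<'E'
from fit import *
p=capture("wrist"); np.savez("w8.npz",**p); cv2.imwrite("pics/w8.png",p["pixels"])
r=tray(p,(.435,0),.02,.06,.042); print(r[0])
from go import go
(x,y),_,a=r[0]; go(x,y,.083,a+90)
E
```

```text
([0.4344, 0.0001], [0.12, 0.048], -78.8)
d [-0.004 -0.     0.388] yaw 0.002 q6 after -11.2 pos [0.4346 0.0011 0.1993] ya 11.4 t 15.5667
```

View pics/w8.png

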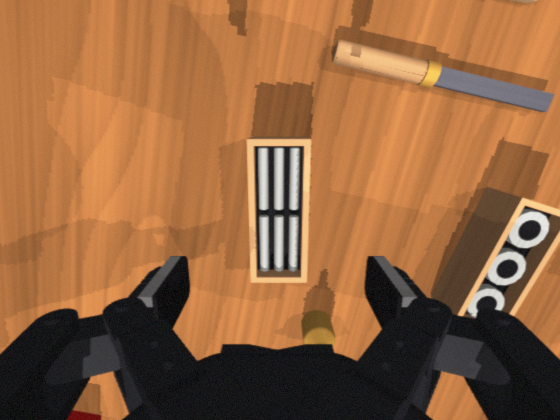

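Pins tray is upright and clear at px (279,211), with the oil can at px (318,325), well away from the fingers. I'll grip it.

>>> arm_command:
  increments:
    - {"fingers":1,"dx":-0.004,"dy":0,"dz":0.11,"yaw":0}
    - {"fingers":1,"dx":-0.004,"dy":0,"dz":0.22,"yaw":0}
    - {"fingers":1,"dx":-0.004,"dy":0,"dz":0.3,"yaw":0}
    - {"fingers":1,"dx":-0.004,"dy":0,"dz":0.35,"yaw":0}
    - {"fingers":1,"dx":-0.004,"dy":0,"dz":0.38,"yaw":0}
    - {"fingers":1,"dx":-0.004,"dy":0,"dz":0.388,"yaw":0}
    - {"fingers":-1,"dx":-0.004,"dy":0,"dz":0.388,"yaw":0}
    - {"fingers":-1,"dx":-0.004,"dy":0,"dz":0.388,"yaw":0}
    - {"fingers":-1,"dx":-0.004,"dy":0,"dz":0.388,"yaw":0}
    - {"fingers":-1,"dx":-0.004,"dy":0,"dz":0.388,"yaw":0}
    - {"fingers":-1,"dx":-0.004,"dy":0,"dz":0.388,"yaw":0}
    - {"fingers":-1,"dx":-0.004,"dy":0,"dz":0.388,"yaw":0}
    - {"fingers":-1,"dx":-0.004,"dy":0,"dz":0.388,"yaw":0}
    - {"fingers":-1,"dx":-0.004,"dy":0,"dz":0.388,"yaw":0}
    - {"fingers":-1,"dx":-0.004,"dy":0,"dz":0.388,"yaw":0}
    - {"fingers":-1,"dx":-0.004,"dy":0,"dz":0.388,"yaw":0}

```text
time_s: 16.9
eef_pos: [0.4367, -0.0007, 0.0857]
tool_rot: [[-0.196, 0.981, 0.002], [0.981, 0.196, 0.0], [-0.0, 0.002, -1.0]]
force: [-2.1, 2.6, 7.2]
grip_width: 0.551
grasp_force: 49.2
```

```bash
python3 go.py .403 -.3236 .2 4.8
```

```text
d [-1.033 -0.321 -0.382] yaw 0.073 q6 after -43.6 pos [ 0.4367 -0.0007  0.0857] ya 11.3 t 16.9
```

>>> arm_command:
  increments:
    - {"fingers":-1,"dx":0,"dy":0,"dz":-0.06,"yaw":0}
    - {"fingers":-1,"dx":0,"dy":0,"dz":-0.16,"yaw":0}
    - {"fingers":-1,"dx":0,"dy":0,"dz":-0.27,"yaw":0}
    - {"fingers":-1,"dx":-0.03,"dy":-0.01,"dz":-0.35,"yaw":0}
    - {"fingers":-1,"dx":-0.09,"dy":-0.03,"dz":-0.38,"yaw":0.01}
    - {"fingers":-1,"dx":-0.18,"dy":-0.06,"dz":-0.38,"yaw":0.02}
    - {"fingers":-1,"dx":-0.27,"dy":-0.09,"dz":-0.38,"yaw":0.03}
    - {"fingers":-1,"dx":-0.36,"dy":-0.12,"dz":-0.38,"yaw":0.04}
    - {"fingers":-1,"dx":-0.45,"dy":-0.15,"dz":-0.38,"yaw":0.05}
    - {"fingers":-1,"dx":-0.54,"dy":-0.17,"dz":-0.38,"yaw":0.06}
    - {"fingers":-1,"dx":-0.63,"dy":-0.2,"dz":-0.38,"yaw":0.07}
    - {"fingers":-1,"dx":-0.72,"dy":-0.23,"dz":-0.38,"yaw":0.073}
    - {"fingers":-1,"dx":-0.81,"dy":-0.26,"dz":-0.38,"yaw":0.073}
    - {"fingers":-1,"dx":-0.89,"dy":-0.28,"dz":-0.38,"yaw":0.073}
    - {"fingers":-1,"dx":-0.94,"dy":-0.3,"dz":-0.38,"yaw":0.073}
    - {"fingers":-1,"dx":-0.97,"dy":-0.31,"dz":-0.38,"yaw":0.073}
    - {"fingers":-1,"dx":-0.98,"dy":-0.32,"dz":-0.38,"yaw":0.073}
    - {"fingers":-1,"dx":-0.98,"dy":-0.32,"dz":-0.38,"yaw":0.073}
    - {"fingers":-1,"dx":-0.98,"dy":-0.32,"dz":-0.38,"yaw":0.073}

```text
time_s: 18.48
eef_pos: [0.399, -0.307, 0.1978]
tool_rot: [[-0.083, 0.997, -0.001], [0.997, 0.083, 0.001], [0.001, -0.001, -1.0]]
force: [-0.1, 0.3, -5.0]
grip_width: 0.554
grasp_force: 48.7
```

```bash
python3 - <<'E'
from fit import *
p=capture("wrist"); np.savez("w9.npz",**p); cv2.imwrite("pics/w9.png",p["pixels"])
from go import go
go(.403,-.3236,.0937,4.8)
E
```

```text
d [-0.057  0.008  0.347] yaw 0.0 q6 after -43.6 pos [ 0.3992 -0.3068  0.1979] ya 4.8 t 18.5333
```

View pics/w9.png

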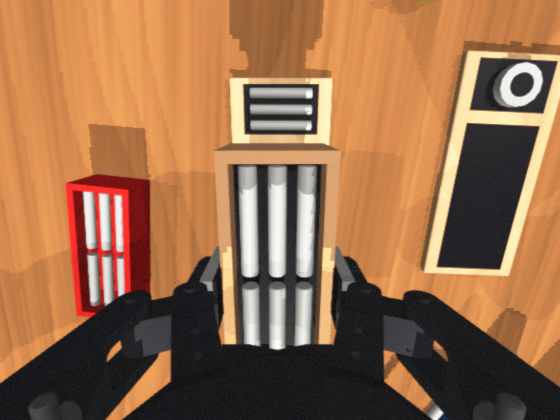

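The pins sample is at px (280,109) with the tray aligned behind it; the rings pad is at px (480,197). I'll locate both precisely.

```bash
python3 - <<'E'
from fit import *
p=dict(np.load("w9.npz")); f,R,t=cam(p)
def px(u,v,z):
    d=R.T@np.array([(u-p["cx"])/f,(v-p["cy"])/f,1]); o=-R.T@t; return (o+d*(z-o[2])/d[2])[:2]
print([px(u,v,.008) for u,v in((231,80),(330,78),(244,85),(317,83),(244,134),(317,134))])
print("rings pad",wpad(p,(.585,-.29)))
C=cloud(p); m=big(around(C,(.41,-.227),.03)&(p["pixels"].max(2)<60)&(C[...,2]<.03)); print("sample",rect(atz(p,m,.008)))
E
```

```text
[array([ 0.35271176, -0.20662913]), array([ 0.43241829, -0.19858999]), array([ 0.36340552, -0.20953346]), array([ 0.42239717, -0.20317804]), array([ 0.36540974, -0.24822378]), array([ 0.42718375, -0.24313452])]
rings pad ([0.5845, -0.2889], [0.132, 0.06], -87.8)
sample ([0.4022, -0.2254], [0.044, 0.038], 4.7)
```

>>> arm_command:
  increments:
    - {"fingers":-1,"dx":-0.055,"dy":0.006,"dz":0.06,"yaw":0}
    - {"fingers":-1,"dx":-0.055,"dy":0.006,"dz":0.15,"yaw":0}
    - {"fingers":-1,"dx":-0.055,"dy":0.006,"dz":0.23,"yaw":0}
    - {"fingers":-1,"dx":-0.055,"dy":0.006,"dz":0.29,"yaw":0}
    - {"fingers":-1,"dx":-0.055,"dy":0.006,"dz":0.32,"yaw":0}
    - {"fingers":-1,"dx":-0.055,"dy":0.006,"dz":0.33,"yaw":0}
    - {"fingers":-1,"dx":-0.055,"dy":0.006,"dz":0.335,"yaw":0}
    - {"fingers":-1,"dx":-0.055,"dy":0.006,"dz":0.341,"yaw":0}
    - {"fingers":-1,"dx":-0.055,"dy":0.006,"dz":0.346,"yaw":0}
    - {"fingers":-1,"dx":-0.055,"dy":0.006,"dz":0.349,"yaw":0}
    - {"fingers":-1,"dx":-0.055,"dy":0.006,"dz":0.35,"yaw":0}
    - {"fingers":-1,"dx":-0.055,"dy":0.006,"dz":0.35,"yaw":0}

```text
time_s: 19.53
eef_pos: [0.4029, -0.3245, 0.0939]
tool_rot: [[-0.083, 0.997, 0.001], [0.997, 0.083, -0.001], [-0.001, 0.001, -1.0]]
force: [-0.3, -0.0, -4.9]
grip_width: 0.558
grasp_force: 48.5
```

Not touching yet, so I'll go down a little further and check the force before releasing.

>>> arm_command:
  increments:
    - {"fingers":-1,"dx":0,"dy":0,"dz":0.003,"yaw":0}
    - {"fingers":-1,"dx":0,"dy":0,"dz":0.006,"yaw":0}
    - {"fingers":-1,"dx":0,"dy":0,"dz":0.006,"yaw":0}

```text
time_s: 19.78
eef_pos: [0.4029, -0.3245, 0.0937]
tool_rot: [[-0.083, 0.997, 0.0], [0.997, 0.083, -0.0], [-0.0, 0.0, -1.0]]
force: [-5.4, 3.8, 11.4]
grip_width: 0.555
grasp_force: 50.5
```

>>> arm_command:
  increments:
    - {"fingers":1,"dx":0,"dy":0,"dz":0,"yaw":0}
    - {"fingers":1,"dx":0,"dy":0,"dz":0,"yaw":0}
    - {"fingers":1,"dx":0,"dy":0,"dz":0,"yaw":0}
    - {"fingers":1,"dx":0,"dy":0,"dz":0,"yaw":0}
    - {"fingers":1,"dx":0,"dy":0,"dz":0,"yaw":0}
    - {"fingers":1,"dx":0,"dy":0,"dz":0,"yaw":0}
    - {"fingers":1,"dx":0,"dy":0,"dz":-0.05,"yaw":0}
    - {"fingers":1,"dx":0,"dy":0,"dz":-0.15,"yaw":0}
    - {"fingers":1,"dx":0,"dy":0,"dz":-0.27,"yaw":0}
    - {"fingers":1,"dx":0,"dy":0,"dz":-0.36,"yaw":0}
    - {"fingers":1,"dx":0,"dy":0,"dz":-0.36,"yaw":0}
    - {"fingers":1,"dx":0,"dy":0,"dz":-0.36,"yaw":0}

```text
time_s: 20.78
eef_pos: [0.4038, -0.3253, 0.2019]
tool_rot: [[-0.083, 0.997, 0.004], [0.997, 0.083, -0.003], [-0.004, 0.004, -1.0]]
force: [-0.2, 0.1, -1.0]
grip_width: 1.0
grasp_force: 0.0
```

```bash
python3 - <<'E'
from fit import *
p=capture("wrist"); np.savez("w10.npz",**p)
print(tray(p,(.403,-.323),.03,.07,.05)[0])
from go import go
go(.633,-.0095,.2,174.3)
E
```

```text
([0.4021, -0.3237], [0.12, 0.048], -85.3)
d [ 0.982  0.852 -0.   ] yaw 0.116 q6 after 4.8 pos [ 0.4028 -0.3244  0.2   ] ya 4.8 t 20.8333
```

>>> arm_command:
  increments:
    - {"fingers":1,"dx":0.98,"dy":0.85,"dz":0,"yaw":0.116}
    - {"fingers":1,"dx":0.98,"dy":0.85,"dz":0,"yaw":0.116}
    - {"fingers":1,"dx":0.98,"dy":0.85,"dz":0,"yaw":0.116}
    - {"fingers":1,"dx":0.98,"dy":0.85,"dz":0,"yaw":0.116}
    - {"fingers":1,"dx":0.98,"dy":0.85,"dz":0,"yaw":0.116}
    - {"fingers":1,"dx":0.98,"dy":0.85,"dz":0,"yaw":0.116}
    - {"fingers":1,"dx":0.98,"dy":0.85,"dz":0,"yaw":0.116}
    - {"fingers":1,"dx":0.98,"dy":0.85,"dz":0,"yaw":0.116}
    - {"fingers":1,"dx":0.98,"dy":0.85,"dz":0,"yaw":0.116}
    - {"fingers":1,"dx":0.98,"dy":0.85,"dz":0,"yaw":0.116}
    - {"fingers":1,"dx":0.98,"dy":0.85,"dz":0,"yaw":0.116}
    - {"fingers":1,"dx":0.98,"dy":0.85,"dz":0,"yaw":0.116}
    - {"fingers":1,"dx":0.98,"dy":0.85,"dz":0,"yaw":0.116}

```text
time_s: 21.92
eef_pos: [0.6308, -0.0104, 0.1973]
tool_rot: [[0.099, 0.995, -0.004], [0.995, -0.099, -0.0], [-0.001, -0.004, -1.0]]
force: [-0.5, 0.2, -0.7]
grip_width: 0.997
grasp_force: 0.0
```

```bash
python3 - <<'E'
from fit import *
p=capture("wrist"); np.savez("w11.npz",**p)
r=tray(p,(.634,-.01),.02,.06,.042); print(r[0])
from go import go
(x,y),_,a=r[0]; go(x,y,.083,a+90)
E
```

```text
([0.6369, -0.0099], [0.121, 0.048], 84.0)
d [0.006 0.021 0.383] yaw 0.003 q6 after 5.1 pos [ 0.6309 -0.0109  0.1978] ya -5.7 t 21.9667
```

>>> arm_command:
  increments:
    - {"fingers":1,"dx":0.005,"dy":0.014,"dz":0.11,"yaw":0}
    - {"fingers":1,"dx":0.005,"dy":0.014,"dz":0.22,"yaw":0}
    - {"fingers":1,"dx":0.005,"dy":0.014,"dz":0.3,"yaw":0}
    - {"fingers":1,"dx":0.005,"dy":0.014,"dz":0.35,"yaw":0}
    - {"fingers":1,"dx":0.005,"dy":0.014,"dz":0.38,"yaw":0}
    - {"fingers":1,"dx":0.005,"dy":0.014,"dz":0.386,"yaw":0}
    - {"fingers":-1,"dx":0.005,"dy":0.014,"dz":0.386,"yaw":0}
    - {"fingers":-1,"dx":0.005,"dy":0.014,"dz":0.386,"yaw":0}
    - {"fingers":-1,"dx":0.005,"dy":0.014,"dz":0.386,"yaw":0}
    - {"fingers":-1,"dx":0.005,"dy":0.014,"dz":0.386,"yaw":0}
    - {"fingers":-1,"dx":0.005,"dy":0.014,"dz":0.386,"yaw":0}
    - {"fingers":-1,"dx":0.005,"dy":0.014,"dz":0.386,"yaw":0}
    - {"fingers":-1,"dx":0.005,"dy":0.014,"dz":0.386,"yaw":0}
    - {"fingers":-1,"dx":0.005,"dy":0.014,"dz":0.386,"yaw":0}
    - {"fingers":-1,"dx":0.005,"dy":0.014,"dz":0.386,"yaw":0}
    - {"fingers":-1,"dx":0.005,"dy":0.014,"dz":0.386,"yaw":0}

```text
time_s: 23.3
eef_pos: [0.638, -0.0091, 0.0857]
tool_rot: [[0.099, 0.995, 0.003], [0.995, -0.099, -0.0], [-0.0, 0.003, -1.0]]
force: [-1.2, -1.8, 6.4]
grip_width: 0.554
grasp_force: 49.4
```

```bash
python3 go.py .5845 -.289 .2 2.2
```

```text
d [-0.946 -0.084 -0.381] yaw -0.088 q6 after -28.5 pos [ 0.638  -0.0091  0.0857] ya -5.7 t 23.3
```

>>> arm_command:
  increments:
    - {"fingers":-1,"dx":0,"dy":0,"dz":-0.06,"yaw":0}
    - {"fingers":-1,"dx":0,"dy":0,"dz":-0.16,"yaw":0}
    - {"fingers":-1,"dx":0,"dy":0,"dz":-0.27,"yaw":0}
    - {"fingers":-1,"dx":-0.03,"dy":0,"dz":-0.35,"yaw":0}
    - {"fingers":-1,"dx":-0.09,"dy":-0.01,"dz":-0.38,"yaw":-0.01}
    - {"fingers":-1,"dx":-0.18,"dy":-0.02,"dz":-0.38,"yaw":-0.02}
    - {"fingers":-1,"dx":-0.27,"dy":-0.03,"dz":-0.38,"yaw":-0.03}
    - {"fingers":-1,"dx":-0.36,"dy":-0.03,"dz":-0.38,"yaw":-0.04}
    - {"fingers":-1,"dx":-0.45,"dy":-0.04,"dz":-0.38,"yaw":-0.05}
    - {"fingers":-1,"dx":-0.54,"dy":-0.05,"dz":-0.38,"yaw":-0.06}
    - {"fingers":-1,"dx":-0.63,"dy":-0.06,"dz":-0.38,"yaw":-0.07}
    - {"fingers":-1,"dx":-0.72,"dy":-0.07,"dz":-0.38,"yaw":-0.08}
    - {"fingers":-1,"dx":-0.81,"dy":-0.08,"dz":-0.38,"yaw":-0.088}
    - {"fingers":-1,"dx":-0.88,"dy":-0.084,"dz":-0.38,"yaw":-0.088}
    - {"fingers":-1,"dx":-0.93,"dy":-0.084,"dz":-0.38,"yaw":-0.088}
    - {"fingers":-1,"dx":-0.945,"dy":-0.084,"dz":-0.38,"yaw":-0.088}
    - {"fingers":-1,"dx":-0.945,"dy":-0.084,"dz":-0.38,"yaw":-0.088}
    - {"fingers":-1,"dx":-0.945,"dy":-0.084,"dz":-0.38,"yaw":-0.088}
    - {"fingers":-1,"dx":-0.945,"dy":-0.084,"dz":-0.38,"yaw":-0.088}

```text
time_s: 24.88
eef_pos: [0.5837, -0.2872, 0.1974]
tool_rot: [[-0.04, 0.999, -0.0], [0.999, 0.04, 0.001], [0.001, -0.0, -1.0]]
force: [-0.0, 0.6, -3.7]
grip_width: 0.553
grasp_force: 48.4
```

```bash
python3 go.py .585 -.289 .0935 2.2
```

```text
d [-0.006  0.004  0.346] yaw 0.001 q6 after -28.5 pos [ 0.5837 -0.2872  0.1974] ya 2.3 t 24.8833
```

>>> arm_command:
  increments:
    - {"fingers":-1,"dx":-0.003,"dy":0,"dz":0.06,"yaw":0}
    - {"fingers":-1,"dx":-0.003,"dy":0,"dz":0.15,"yaw":0}
    - {"fingers":-1,"dx":-0.003,"dy":0,"dz":0.23,"yaw":0}
    - {"fingers":-1,"dx":-0.003,"dy":0,"dz":0.29,"yaw":0}
    - {"fingers":-1,"dx":-0.003,"dy":0,"dz":0.32,"yaw":0}
    - {"fingers":-1,"dx":-0.003,"dy":0,"dz":0.33,"yaw":0}
    - {"fingers":-1,"dx":-0.003,"dy":0,"dz":0.335,"yaw":0}
    - {"fingers":-1,"dx":-0.003,"dy":0,"dz":0.341,"yaw":0}
    - {"fingers":-1,"dx":-0.003,"dy":0,"dz":0.346,"yaw":0}
    - {"fingers":-1,"dx":-0.003,"dy":0,"dz":0.35,"yaw":0}
    - {"fingers":-1,"dx":-0.003,"dy":0,"dz":0.353,"yaw":0}
    - {"fingers":-1,"dx":-0.003,"dy":0,"dz":0.353,"yaw":0}

```text
time_s: 25.88
eef_pos: [0.5844, -0.29, 0.0937]
tool_rot: [[-0.039, 0.999, 0.002], [0.999, 0.039, -0.001], [-0.001, 0.002, -1.0]]
force: [-2.3, 1.5, 3.8]
grip_width: 0.555
grasp_force: 49.0
```

In contact. I'll release, rise, and check the whole scene.

>>> arm_command:
  increments:
    - {"fingers":1,"dx":0,"dy":0,"dz":0,"yaw":0}
    - {"fingers":1,"dx":0,"dy":0,"dz":0,"yaw":0}
    - {"fingers":1,"dx":0,"dy":0,"dz":0,"yaw":0}
    - {"fingers":1,"dx":0,"dy":0,"dz":0,"yaw":0}
    - {"fingers":1,"dx":0,"dy":0,"dz":0,"yaw":0}
    - {"fingers":1,"dx":0,"dy":0,"dz":0,"yaw":0}
    - {"fingers":1,"dx":0,"dy":0,"dz":-0.05,"yaw":0}
    - {"fingers":1,"dx":0,"dy":0,"dz":-0.15,"yaw":0}
    - {"fingers":1,"dx":0,"dy":0,"dz":-0.27,"yaw":0}
    - {"fingers":1,"dx":0,"dy":0,"dz":-0.38,"yaw":0}
    - {"fingers":1,"dx":0,"dy":0,"dz":-0.38,"yaw":0}
    - {"fingers":1,"dx":0,"dy":0,"dz":-0.38,"yaw":0}
    - {"fingers":1,"dx":0,"dy":0,"dz":-0.38,"yaw":0}

```text
time_s: 26.97
eef_pos: [0.5833, -0.2894, 0.2056]
tool_rot: [[-0.039, 0.999, -0.0], [0.999, 0.039, 0.0], [0.0, -0.0, -1.0]]
force: [-0.8, 0.0, -0.4]
grip_width: 0.996
grasp_force: 0.0
```

```bash
python3 - <<'E'
from fit import *
p=capture("wrist"); s=capture("side"); t=capture("top")
print(tray(p,(.585,-.289),.03,.07,.05)[0])
for n in ("file_center","oiler_center"): print(n,[np.round(r["centre"],3) for q in (s,t) for r in recognise(q,n)[:1]])
cv2.imwrite("pics/end.png",cv2.resize(s["pixels"],(800,600)))
E
```

```text
([0.5837, -0.2905], [0.12, 0.048], -88.0)
file_center [array([0.419, 0.252, 0.009]), array([0.534, 0.131, 0.011])]
oiler_center [array([ 0.501, -0.133,  0.029])]
```

View pics/end.png

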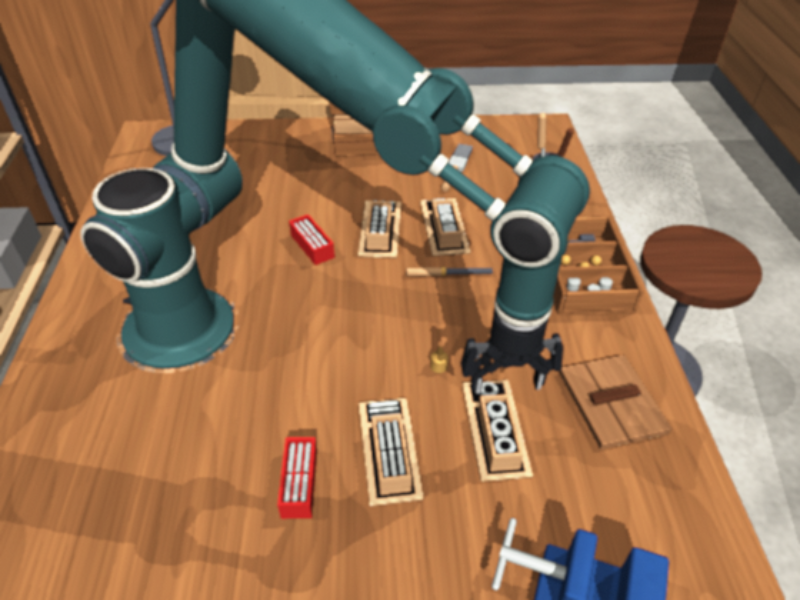

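All four trays sit on their matching boards: balls px (380,228), squares (444,226), pins (392,455), rings (500,432). The file (450,271) and oil can (439,360) haven't moved, and the gripper is clear.

```bash
python3 -c "
from bench import job; print(job.job_done())"
```

```text
the job is handed in; nothing more can be done
None
```

All four trays are on their matching boards, each within about 3 mm of its pad's centre by the wrist camera, the file and oil can have not moved, and the job was handed in at about 27 s (no verdict was returned).

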